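Switch off the supply unit and pop its battery hatch

ROBOT

A 6-joint arm with a two-finger parallel gripper is mounted at the origin on a cart in front of the work surface, level with it; the furniture and walls round the work are solid. World frame = base frame: x ahead of the robot, y to its left, z up, the work surface at z = 0. Lengths are in m, angles in rad, forces in N, time in s.
With the tool pointing down it reaches from about 0.35 to 0.975 m from the base axis. Payload 17.4 kg.
Tool frame: the origin (TCP) lies midway between the tips of the shut fingers; the grasp point (between the pads) lies 19 mm behind it; z points along the fingers, y is the line along which they close (so a half turn about z gives the same grasp; the last joint's range is limited). The gripper opens to 85 mm and grips with 20 to 120 N. Pads are 22 mm wide; open, the fingers measure 114 mm over their backs; the gripper's body (76 mm by 85 mm) begins 54 mm behind the grasp point. The pads swing forward as they close: fully open they stand 13 mm farther back than shut.
Start: joints at [1.163, 0.116, 1.442, -0, 1.584, -0.038], TCP at [0.244, 0.629, 0.231] pointing down, gripper open.
Joint ranges: [-2.83, 2.83], [-0.83, 2.19], [0.07, 2.5], [-1.14, 4.28], [0.01, 3], [-2.97, 2.97]. Speed limits (rad/s): [1.89, 1.89, 2.22, 3.14, 3.14, 3.14].

INTERFACE

Orientations are given as a rotation vector (axis times angle).
In Python, from workcell import get_state, cams, robot gives the robot as it stands. The module is installed in compiled form; this text tells all that it offers.
- The arm moves only by the shell command python3 -m creep 'ROWS' [OPENING] [FORCE]. ROWS is JSON, a list of rows, each a list of 6 numbers: the shift along the world's x, y, z normalised to -1 to 1, where 1 is 0.2 m, then the turn, a rotation vector about the world's x, y, z normalised to -1 to 1, where 1 is 180 degrees. A call has 1 to 5 rows; each row shifts and turns the commanded pose from where the row before left it; what a row does not reach is not made up. A row lasts 1/12 s, in which the tool goes at most 41.7 mm and 7.16 degrees, less where a joint would pass 70% of its speed; a pose out of reach is approached as far as the arm can. A call with a number of a shift or a turn outside -1 to 1 is refused whole. A call with a gripper value outside its range is refused whole. OPENING is the opening, from 0 (shut) to 1 (fully open), set as the call begins (- or left out, the last holds). The fingers move at their own pace and stop on an object; FORCE is the grip in N (left out, the last holds). Time passes only in rows, so rows that do not move let the fingers close. It gives the time, the measured TCP pose, the force, the opening and the grip force at its end, in the units of the state.
- get_state(): the state, without advancing time (a new reading comes with each control period).
- cams.capture(name): name is "side" or "top" or "wrist"; returns a dict with "img" (384x512x3 uint8, red, green, blue), "range_z" (384x512 float32, m along the optical axis (not along the pixel's ray), 0 where there is no reading), "fx", "fy", "cx", "cy" (pixels), "k1" (the pictures are not rectified: a ray, as slopes to the right and down, at radius r is drawn at 1 + k1 r^2 times it, then the intrinsics apply), "R" (3x3) and "t" (3): a world point X has camera coordinates R X + t. Camera axes: x right, y down, z forward; pixel columns grow to the right and rows downward; lengths in m; the calibration is good to about 2 mm. A picture is of the moment at which its call begins.
- robot.finish_job(): hands the job in; it is judged then, once.
The state is a dict: "time": time; "joint_positions": joint angles; "qvel": joint speeds; "effort": joint torques, N m; "position": TCP position; "orientation": TCP orientation; "force": force on the tool from outside, world axes, zero at the start; "ft_torque": the same for the moment, N m; "gripper_width": opening from 0.0 (shut) to 1.0 (fully open); "finger_force": force on a finger pad.
Only numpy, scipy, OpenCV 4.12 (cv2) and the standard library are available. Lean on these libraries where they do the work, as an engineer would, in place of code of your own. Each camera call takes 0.05 s, during which the arm holds its last target. There are 200 camera calls.

TASK

Nothing is to be gripped or lifted: use only the fingertips. First switch the white supply unit off by pressing down the raised, red-dotted end of its black power rocker; then press the blue battery hatch once at its ribbed white pad, fully in, and let go, so that its push-push latch releases and the hatch pops up. Leave it standing wide open, do not push it shut again, and do not disturb the battery, vial and screwdriver lying around the unit.

Things in the scene. Friction and masses are not known exactly. Their poses are not given: they have to be found in the camera images.
- supply_unit: White bench supply unit, 116 mm deep (x) x 190 mm wide (y) x 64 mm high, fixed to the worktop. Origin at the centre of its underside, z up; x points from front (nearest the robot) to back, y to its left. Power rocker on the right half of its top, battery hatch on the left half. To its left stand a fixed microscope (up to 0.38 m high) and light source: pass well above them.
- rocker_end (a point): The spot to press on the black power rocker (52 mm along the unit's x, 30 mm along y, pivot across its middle, in a bezel 2 mm high; its two halves form a shallow V, so the half that is down lies level, 8 mm above the deck): on top of its near end, 18 mm in front of the pivot, marked by a red dot. It starts raised, its top about 78 mm above the worktop. It moves with the rocker.
- power_rocker (a joint): Tilt of the rocker in rad: 0 = on (red-dotted near end up), 0.36 = fully off (near end pressed down, about 6 mm lower at the spot than at the start). It stays where it is left; moving it takes 1 to 2 N at the spot, and 6 N reaches the stop.
- hatch_press (a point): The spot to press on the blue battery hatch: on its top face, in the middle of the ribbed white pad near its free edge, 56 mm in front of the hinge axis and 66 mm above the worktop while the hatch is shut. The hatch is a plate 72 mm along the unit's x, 66 mm along y, 5 mm thick, hinged along its far edge (parallel to the unit's y). There is room for it to go 8 mm inwards. The spot moves with the hatch; opening, it swings up and away from the robot.
- battery_hatch (a joint): Hatch angle in rad: about 0.01 = shut and latched, negative = pressed in, 1.3 = fully open. A spring (about 2 N at the spot) drives it open. Pressed to -0.085 (5 mm at the spot) the push-push latch lets go; the stop is near -0.115 (6.5 mm), reached by pressing with 5 to 6 N. As the finger lifts, the hatch follows it up and stands at 1.3, its edge 70 mm above the deck. Pushed shut, it latches again.
- latch_pin (a joint): Sideways place in m of the small pin of the latch under the hatch (hidden while shut, nothing to handle): 0 = caught, about +0.006 = let go, about -0.003 once open; below -0.006 only when an open hatch is being pushed shut again.
- fresh_battery: Loose 9 V block battery, 26 x 47 x 17 mm, lying to the right of the unit; origin at the centre of its underside. Leave it alone.
- vial: Loose glass sample vial with a black cap, 27 mm across, 56 mm high, standing in front of the unit; origin at the centre of its underside. Leave it alone.
- screwdriver: Loose small screwdriver with an orange-brown handle, 130 mm long, 12 mm thick, lying in front of the unit; origin at the middle of its underside. Leave it alone.

How it is judged:
On the way, in this order (a step that is already met when the one before it is completed fails the run):
1. the rocker is pressed to off while the hatch is still shut (value of joint power_rocker above 0.28 rad and value of joint battery_hatch below 0.05 rad), for 0.2 s.
2. the hatch is pressed in with the fingers (value of joint battery_hatch below -0.06 rad and contact force between the fingers and battery_hatch above 0.5 N), for 0.02 s.
3. the hatch has popped open (value of joint battery_hatch above 1 rad), for 0.3 s.
At the end, for the whole second after the job is handed in: The hatch stands open by more than 1.1 rad and is still, the rocker is at off (above 0.28 rad), and the battery, vial and screwdriver are within 15 mm of where they started (value of joint battery_hatch above 1.1 rad and velocity of joint battery_hatch between -0.1 and 0.1 rad/s and value of joint power_rocker above 0.28 rad and distance of each of fresh_battery, vial, screwdriver from where it was at the start of the episode below 0.015 m); the robot touches nothing.
It fails at once if the open hatch is pushed shut again (value of joint latch_pin below -0.006 m).
It fails at once if the loose battery is moved or lifted (distance of fresh_battery from where it was at the start of the episode above 0.015 m).
It fails at once if the vial is moved, lifted or tipped (distance of vial from where it was at the start of the episode above 0.015 m or angle between vial's own z axis and vertical above 0.3 rad).
It fails at once if the screwdriver is moved or lifted (distance of screwdriver from where it was at the start of the episode above 0.015 m).
It also fails if it takes over 48 s, if anything falls off the work surface, if the arm or the gripper's body presses on something with over 40 N, if the wrist force passes 120 N, or if a joint passes its speed limit or range.

## Working session

There is one attempt and no reset: what is moved stays moved. The work goes in short steps, Python scripts to look and compute and a shell command to move; the robot and the scene stay as the last step left them, time stands still between calls to the robot, and variables do not carry over. Pictures are saved under pics/ and viewed, at most 10 in all, crops included, and the job is handed in when it is done.

```bash
mkdir -p pics
python3 - <<'E'
from workcell import get_state,cams
import numpy as np,cv2
s=get_state();print(s['time'],s['position'],s['orientation'],s['gripper_width'])
for n in('top','side'):
    c=cams.capture(n);np.savez(f'{n}0.npz',**c)
    print(n,c['fx'],c['k1'],-c['R'].T@c['t'],c['R'][2])
    cv2.imwrite(f'pics/{n}0.png',c['img'][:,:,::-1])
E
```

```text
0.0 [0.24388761 0.62918797 0.23055057] [-5.77530705e-01 -3.08777108e+00  1.77290802e-03] 0.9993094217718406
top 495.41639216713355 -0.10917800871265643 [ 0.39245739 -0.36102838  0.92859572] [ 0.13028156 -0.01222384 -0.99140168]
side 404.86506695728616 0.04049795314763956 [ 0.39411281 -1.01493816  0.64047998] [ 0.09900867  0.75603034 -0.64700495]
```

View pics/top0.png

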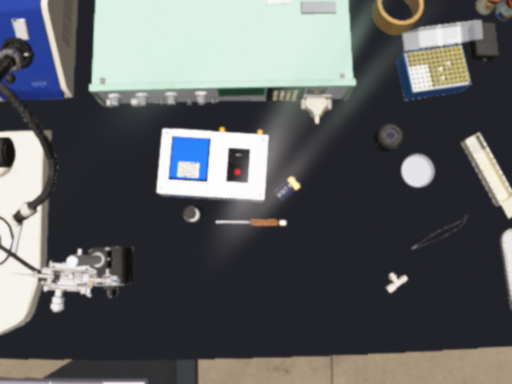

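View pics/side0.png

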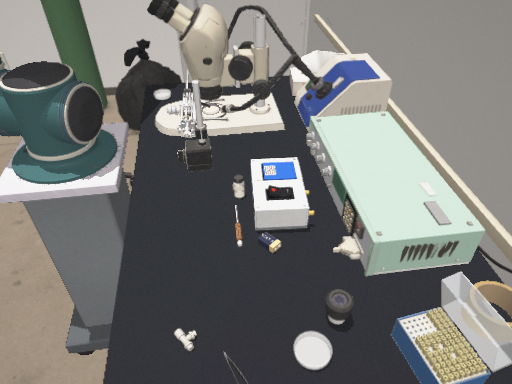

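The top view shows the red dot near (237,172), the white pad near (188,170), the vial at (192,213), the screwdriver at (250,222) and the battery at (288,188). In the side view the dot is near (275,189) and the pad is below the blue hatch near (280,176). Next I triangulate both spots.

```bash
cat > h.py <<'E'
import numpy as np,cv2
def ray(c,p):
    K=np.array([[c['fx'],0,c['cx']],[0,c['fy'],c['cy']],[0,0,1]],float)
    u=cv2.undistortPoints(np.array([[p]],float),K,np.array([float(c['k1']),0,0,0]))[0,0]
    return -c['R'].T@c['t'], c['R'].T@np.array([u[0],u[1],1])
def plane(c,p,z):
    o,d=ray(c,p);return o+d*(z-o[2])/d[2]
def depth(c,p):
    o,d=ray(c,p);return o+d*c['range_z'][int(round(p[1])),int(round(p[0]))]
def tri(c1,p1,c2,p2):
    o,d=ray(c1,p1);q,e=ray(c2,p2)
    s=np.linalg.lstsq(np.c_[d,-e],q-o,rcond=None)[0];a,b=o+d*s[0],q+e*s[1]
    return (a+b)/2,np.linalg.norm(a-b)
def blob(m,roi):
    x0,y0,x1,y1=roi;k=np.zeros(m.shape,np.uint8);k[y0:y1,x0:x1]=m[y0:y1,x0:x1]
    n,l,s,ce=cv2.connectedComponentsWithStats(k)
    i=1+np.argmax(s[1:,4]);return ce[i],s[i],(l==i)
E
python3 - <<'E'
from h import *
T=dict(np.load('top0.npz'));S=dict(np.load('side0.npz'))
rois={'t':(T,(155,125,272,202)),'s':(S,(245,150,312,230))}
R={}
for k,(c,roi) in rois.items():
    i=c['img'].astype(int);r,g,b=i[...,0],i[...,1],i[...,2]
    R[k,'red']=blob((r>g+60)&(r>b+60),roi); bl=R[k,'blue']=blob((b>r+60),roi)
    # pad: light region enclosed by the filled hatch hull
    h=np.zeros(r.shape,np.uint8);cv2.fillConvexPoly(h,cv2.convexHull(np.argwhere(bl[2])[:,::-1].astype(np.int32)),1)
    R[k,'pad']=blob((h>0)&(r>110),roi)
    for n in('red','blue','pad'):print(k,n,R[k,n][0],R[k,n][1])
for n in('red','pad'):
    p,e=tri(T,R['t',n][0],S,R['s',n][0]);print(n,p.round(4),e.round(4),'depth',depth(T,R['t',n][0]).round(4),depth(S,R['s',n][0]).round(4))
# unit yaw from top contour of white deck
i=T['img'].astype(int);w=(i.min(2)>150)
cn=blob(w,(155,122,272,205))[2].astype(np.uint8);q=cv2.minAreaRect(cv2.findContours(cn,0,2)[0][0])
P=np.array([plane(T,x,.064) for x in cv2.boxPoints(q)]);print(P.round(4),[np.linalg.norm(P[j]-P[j-1]).round(3) for j in range(4)])
for n,p in dict(vial=(192,213),scr=(250,222),bat=(288,188),thing=(120,265),thing2=(65,275)).items():print(n,depth(T,p).round(3))
for p in((198,150),(195,100),(208,50),(60,100)):print(p,depth(S,p).round(3))
E
python3 -c "
import cv2
a=cv2.imread('pics/side0.png')[80:250,130:330];cv2.imwrite('pics/c1.png',cv2.resize(a,None,fx=3.5,fy=3.5,interpolation=cv2.INTER_CUBIC))"
```

```text
t red [236.92105263 171.36842105] [234 168   7   7  38]
t blue [189.36674437 155.28127428] [ 169  136   41   45 1287]
t pad [187.95584416 169.37142857] [176 161  24  18 385]
s red [273.07142857 189.14285714] [271 188   5   4  14]
s blue [280.5273523  170.62582057] [262 162  35  18 457]
s pad [269.56666667 169.65      ] [264 165  13  11 120]
red [ 0.5254 -0.3394  0.0781] 0.0007 depth [ 0.5251 -0.3394  0.0774] [ 0.5258 -0.3389  0.0777]
pad [ 0.5326 -0.2529  0.067 ] 0.0009 depth [ 0.532 -0.253  0.068] [ 0.5328 -0.254   0.0679]
[[ 0.4909 -0.1953  0.064 ]
 [ 0.6113 -0.2028  0.064 ]
 [ 0.5934 -0.3975  0.064 ]
 [ 0.4738 -0.3864  0.064 ]] [np.float64(0.192), np.float64(0.121), np.float64(0.196), np.float64(0.12)]
vial [ 0.456 -0.258  0.055]
scr [ 0.44 -0.36  0.01]
bat [ 0.501 -0.432  0.019]
thing [ 0.367 -0.133  0.064]
thing2 [ 0.357 -0.082  0.19 ]
(198, 150) [ 0.368 -0.136  0.063]
(195, 100) [ 0.375 -0.116  0.191]
(208, 50) [0.42  0.049 0.247]
(60, 100) [ 0.063 -0.082  0.198]
```

View pics/c1.png

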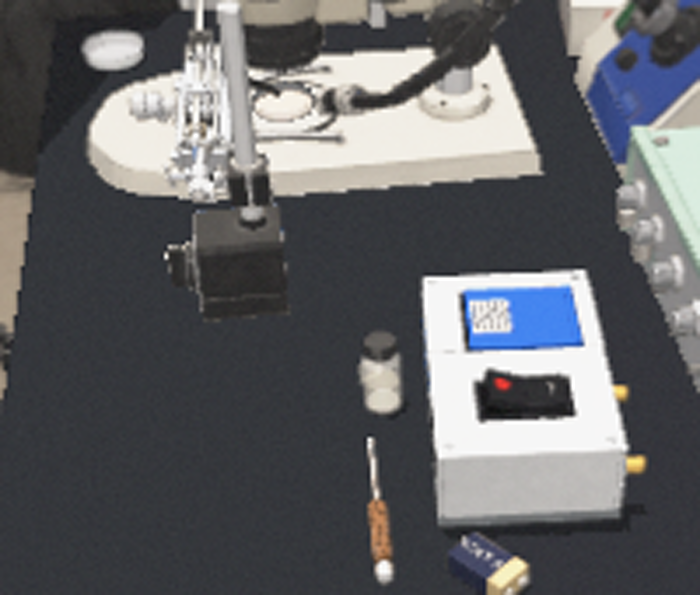

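Triangulation agrees with depth: dot (0.525, -0.339, 0.078) and pad (0.533, -0.253, 0.067). The unit's yaw is about -0.09 rad, so the tool needs about +16° about z. I go up first with the fingers shutting, then across above the microscope.

```bash
python3 -m creep '[[0,0,0.18,0,0,0],[0,0,0.18,0,0,0],[0,0,0.18,0,0,0],[0,0,0.18,0,0,0],[0,0,0.18,0,0,0]]' 0 20
python3 -m creep '[[0,0,0.18,0,0,0],[0,0,0.18,0,0,0],[0.02,-0.1,0,0,0,0.03],[0.04,-0.15,0,0,0,0.03],[0.04,-0.15,0,0,0,0.03]]'
python3 -m creep '[[0.04,-0.15,0,0,0,0],[0.04,-0.15,0,0,0,0],[0.04,-0.15,0,0,0,0],[0.04,-0.15,0,0,0,0],[0.04,-0.15,0,0,0,0]]'
```

```text
time: 0.52
position: [0.2438, 0.629, 0.4128]
orientation: [-0.578, -3.088, 0.001]
force: [-0.3, 0.5, 0.8]
gripper_width: 0.302
finger_force: 0.0
time: 0.93
position: [0.264, 0.5491, 0.4827]
orientation: [-0.128, -3.139, 0.001]
force: [0.4, -0.4, 0.6]
gripper_width: -0.006
finger_force: 0.0
time: 1.35
position: [0.304, 0.3979, 0.483]
orientation: [-0.136, -3.138, 0.0]
force: [0.6, 0.1, 0.4]
gripper_width: -0.0
finger_force: 0.0
```

```bash
python3 -m creep '[[0.045,-0.15,0,0,0,0],[0.045,-0.15,0,0,0,0],[0.045,-0.15,0,0,0,0],[0.045,-0.15,0,0,0,0],[0.045,-0.15,0,0,0,0]]'|sed -n 2p
python3 -m creep '[[0.045,-0.15,0,0,0,0],[0.045,-0.15,0,0,0,0],[0.045,-0.15,0,0,0,0],[0.045,-0.15,0,0,0,0],[0.045,-0.15,0,0,0,0]]'|sed -n 2p
python3 -m creep '[[0.045,-0.15,0,0,0,0],[0.045,-0.15,0,0,0,0],[0.045,-0.15,0,0,0,0],[0.045,-0.15,0,0,0,0],[0.045,-0.15,0,0,0,0]]'|sed -n 2p
python3 -m creep '[[0.045,-0.15,0,0,0,0],[0.045,-0.15,0,0,0,0],[0.045,-0.15,0,0,0,0],[0.045,-0.15,0,0,0,0],[0.045,-0.1,0,0,0,0]]'
python3 -m creep '[[0,0,0,0,0,0],[0,0,0,0,0,0]]'
```

```text
position: [0.3489, 0.2479, 0.4831]
position: [0.3939, 0.0978, 0.4832]
position: [0.439, -0.0523, 0.4832]
time: 3.02
position: [0.4841, -0.1931, 0.4827]
orientation: [-0.139, -3.138, -0.0]
force: [-0.4, 0.0, 0.4]
gripper_width: -0.001
finger_force: 0.0
time: 3.18
position: [0.4842, -0.1915, 0.4824]
orientation: [-0.139, -3.137, -0.001]
force: [-0.1, 0.5, 1.0]
gripper_width: 0.001
finger_force: 0.0
```

```bash
python3 -m creep '[[0.041,-0.148,0,0,0,0],[0.041,-0.148,0,0,0,0],[0.041,-0.148,0,0,0,0],[0.041,-0.148,0,0,0,0],[0.041,-0.148,0,0,0,0]]'|sed -n 2p
python3 -m creep '[[0,0,-0.15,0,0,0],[0,0,-0.15,0,0,0],[0,0,-0.15,0,0,0],[0,0,-0.15,0,0,0],[0,0,-0.15,0,0,0]]'|sed -n 2p
python3 -m creep '[[0,0,-0.15,0,0,0],[0,0,-0.15,0,0,0],[0,0,-0.15,0,0,0],[0,0,0,0,0,0],[0,0,0,0,0,0]]'
python3 - <<'E'
from h import *
from workcell import cams
c=cams.capture('wrist');np.savez('w1.npz',**c);cv2.imwrite('pics/w1.png',c['img'][:,:,::-1])
i=c['img'].astype(int);r,g,b=i[...,0],i[...,1],i[...,2]
T=dict(np.load('top0.npz'))
red=blob((r>g+60)&(r>b+60),(0,0,512,384));bl=blob(b>r+60,(0,0,512,384))
h=np.zeros(r.shape,np.uint8);cv2.fillConvexPoly(h,cv2.convexHull(np.argwhere(bl[2])[:,::-1].astype(np.int32)),1)
pad=blob((h>0)&(r>110),(0,0,512,384))
for n,q,p,z in(('red',red,(236.92,171.37),.078),('pad',pad,(187.96,169.37),.066)):
    print(n,q[0],q[1],tri(c,q[0],T,p),plane(c,q[0],z),depth(c,q[0]))
E
```

```text
position: [0.5251, -0.3388, 0.4838]
position: [0.5249, -0.3374, 0.3323]
time: 4.43
position: [0.5248, -0.3375, 0.2432]
orientation: [-0.135, -3.137, -0.002]
force: [0.1, 0.7, 0.2]
gripper_width: -0.005
finger_force: 0.0
red [251.32911392 178.06329114] [246 174  11   9  79] (array([ 0.52718615, -0.33875529,  0.06574218]), np.float64(0.0007688421185692849)) [ 0.52479487 -0.33817665  0.078     ] [ 0.52449584 -0.33814455  0.07938731]
pad [331.3621684  175.96770473] [314 164  36  25 867] (array([ 0.53044717, -0.25387269,  0.07606052]), np.float64(0.0005290792148226154)) [ 0.53254297 -0.2512475   0.066     ] [ 0.53231075 -0.25149671  0.0670026 ]
```

View pics/w1.png

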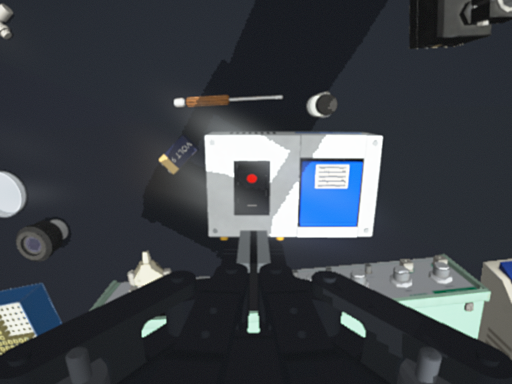

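The wrist picture has the dot at (251,178) and the pad at (331,176), and both agree with the earlier points. The tool stands over the dot, so I descend.

```bash
python3 -m creep '[[0,0,-0.15,0,0,0],[0,0,-0.15,0,0,0],[0,0,-0.15,0,0,0],[0,0,-0.15,0,0,0],[0,0,-0.15,0,0,0]]'
python3 -m creep '[[0,-0.005,-0.015,0,0,0],[0,0,-0.015,0,0,0],[0,0,-0.015,0,0,0],[0,0,-0.01,0,0,0],[0,0,0,0,0,0]]'
```

```text
time: 4.9
position: [0.5262, -0.3391, 0.0953]
orientation: [0.136, 3.135, -0.003]
force: [0.2, 0.0, 0.1]
gripper_width: -0.003
finger_force: 0.0
time: 5.32
position: [0.5256, -0.34, 0.0841]
orientation: [0.137, 3.137, -0.002]
force: [-0.7, -0.7, -0.5]
gripper_width: 0.001
finger_force: 0.0
```

```bash
python3 -m creep '[[0,0,-0.015,0,0,0],[0,0,-0.015,0,0,0],[0,0,-0.01,0,0,0],[0,0,0,0,0,0]]'|grep -E 'pos|force:'
python3 -m creep '[[0,0,-0.01,0,0,0],[0,0,-0.01,0,0,0],[0,0,0,0,0,0]]'|grep -E 'pos|force:'
```

```text
position: [0.5248, -0.3396, 0.074]
force: [1.2, -0.2, 0.8]
finger_force: 0.2
position: [0.525, -0.3398, 0.0719]
force: [-8.2, 3.8, 16.8]
finger_force: 8.5
```

```bash
python3 -m creep '[[0,0,0,0,0,0],[0,0,0,0,0,0],[0,0,0,0,0,0]]'|grep -E 'pos|force:'
python3 -m creep '[[0,0,0.05,0,0,0],[0,0,0.1,0,0,0],[0,0,0.15,0,0,0],[0,0,0.15,0,0,0],[0,0,0.15,0,0,0]]'|grep -E 'pos|force:'
python3 -m creep '[[0,0,0.1,0,0,0],[0,0,0.1,0,0,0],[0,0,0,0,0,0],[0,0,0,0,0,0]]'|grep -E 'pos|force:'
python3 - <<'E'
from h import *
from workcell import cams
c=cams.capture('wrist');np.savez('w2.npz',**c);cv2.imwrite('pics/w2.png',cv2.resize(c['img'][120:250,190:400,::-1],None,fx=3.5,fy=3.5))
i=c['img'].astype(int);r,g,b=i[...,0],i[...,1],i[...,2]
red=blob((r>g+60)&(r>b+60),(0,0,512,384));bl=blob(b>r+60,(0,0,512,384))
h=np.zeros(r.shape,np.uint8);cv2.fillConvexPoly(h,cv2.convexHull(np.argwhere(bl[2])[:,::-1].astype(np.int32)),1)
pad=blob((h>0)&(r>110),(0,0,512,384))
print(red[0],depth(c,red[0]),depth(c,pad[0]),plane(c,pad[0],.066))
E
```

```text
position: [0.5251, -0.3398, 0.0719]
force: [-8.3, 5.1, 17.2]
finger_force: 8.6
position: [0.5248, -0.3394, 0.1916]
force: [1.2, 0.6, 0.3]
finger_force: 0.0
position: [0.5253, -0.3398, 0.2315]
force: [-0.5, -0.2, -0.2]
finger_force: 0.0
[253.78494624 175.46236559] [ 0.5217098  -0.3378316   0.07369949] [ 0.5321709  -0.2519751   0.06880557] [ 0.53284789 -0.25123364  0.066     ]
```

View pics/w2.png

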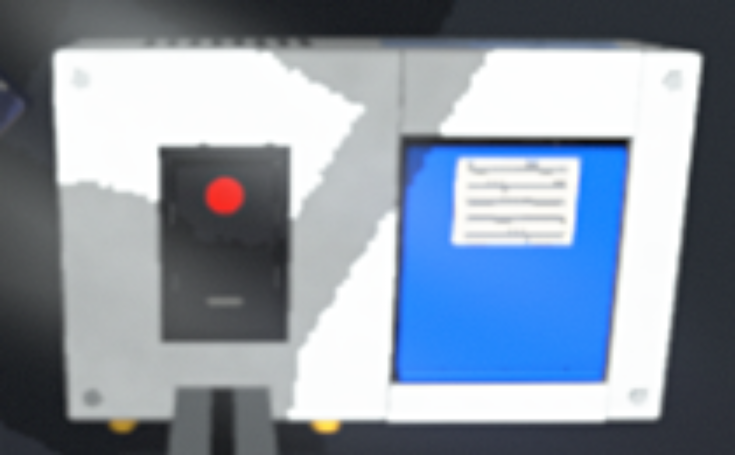

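The red dot, at crop (224,196), has dropped about 5.7 mm, so the rocker is off; the hatch is still shut. Next is the pad.

```bash
python3 -m creep '[[0.012,0.147,0,0,0,0],[0.012,0.147,0,0,0,0],[0.012,0.146,0,0,0,0],[0,0,0,0,0,0]]'|grep -E 'pos|force:'
python3 -m creep '[[0,0,-0.15,0,0,0],[0,0,-0.15,0,0,0],[0,0,-0.15,0,0,0],[0,0,-0.15,0,0,0],[0,0,-0.12,0,0,0]]'|grep -E 'pos|force:'
python3 -m creep '[[0,0,0,0,0,0],[0,0,0,0,0,0]]'|grep -E 'pos|force:'
```

```text
position: [0.5322, -0.2478, 0.2291]
force: [-0.1, 0.7, 0.0]
finger_force: 0.0
position: [0.531, -0.2512, 0.0827]
force: [-0.6, 0.2, -0.5]
finger_force: 0.0
position: [0.5314, -0.2514, 0.085]
force: [0.3, -0.2, 1.1]
finger_force: 0.0
```

```bash
python3 -m creep '[[0.005,0,-0.02,0,0,0],[0,0,-0.02,0,0,0],[0,0,-0.02,0,0,0],[0,0,-0.02,0,0,0],[0,0,0,0,0,0]]'|grep -E 'pos|force:'
python3 -m creep '[[0,0,-0.015,0,0,0],[0,0,-0.01,0,0,0],[0,0,0,0,0,0]]'|grep -E 'pos|force:'
```

```text
position: [0.533, -0.2515, 0.0698]
force: [-0.6, 0.2, 1.0]
finger_force: 0.0
position: [0.5332, -0.2517, 0.0652]
force: [0.9, -0.2, 3.1]
finger_force: 1.0
```

```bash
python3 -m creep '[[0,0,-0.01,0,0,0],[0,0,-0.01,0,0,0],[0,0,0,0,0,0]]'|grep -E 'pos|force:'
python3 -m creep '[[0,0,-0.005,0,0,0],[0,0,0,0,0,0]]'|grep -E 'pos|force:'
```

```text
position: [0.5332, -0.2517, 0.0611]
force: [0.0, -0.5, 1.4]
finger_force: 1.1
position: [0.5333, -0.2517, 0.0603]
force: [0.4, -1.1, 1.9]
finger_force: 1.1
```

```bash
python3 -m creep '[[0,0,-0.005,0,0,0],[0,0,0,0,0,0]]'|grep -E 'pos|force:'
python3 -m creep '[[0,0,-0.003,0,0,0],[0,0,0,0,0,0]]'|grep -E 'pos|force:'
```

```text
position: [0.5333, -0.2517, 0.0594]
force: [1.3, 0.1, 3.4]
finger_force: 1.9
position: [0.5334, -0.2517, 0.0591]
force: [1.0, 0.3, 5.5]
finger_force: 2.8
```

```bash
python3 -m creep '[[0,0,-0.003,0,0,0],[0,0,0,0,0,0]]'|grep -E 'pos|force:'
python3 -m creep '[[0,0,0.03,0,0,0],[0,0,0.05,0,0,0],[0,0,0.08,0,0,0],[0,0,0.1,0,0,0],[0,0,0.12,0,0,0]]'|grep -E 'pos|force:'
python3 -m creep '[[-0.05,0,0.12,0,0,0],[-0.05,0,0.12,0,0,0],[-0.05,0,0.12,0,0,0],[-0.05,0,0.12,0,0,0],[-0.05,0,0.12,0,0,0]]'|grep -E 'pos|force:'
python3 -m creep '[[0,0,0.05,0,0,0],[0,0,0,0,0,0],[0,0,0,0,0,0],[0,0,0,0,0,0],[0,0,0,0,0,0]]'
python3 - <<'E'
from h import *
from workcell import cams
a=[cams.capture(n)['img'] for n in('wrist','side')]
cv2.imwrite('pics/e.png',np.vstack([cv2.resize(a[0][50:300,100:450],(700,300)),cv2.resize(a[1][60:260,130:450],(700,300))])[:,:,::-1])
E
```

```text
position: [0.5334, -0.2517, 0.0587]
force: [-0.7, 0.7, 8.5]
finger_force: 3.9
position: [0.5325, -0.2513, 0.1344]
force: [-0.1, 0.2, -1.1]
finger_force: 0.0
position: [0.4823, -0.2514, 0.2558]
force: [1.2, -0.3, -0.1]
finger_force: 0.0
time: 10.7
position: [0.4832, -0.2514, 0.2622]
orientation: [-0.136, -3.136, -0.002]
force: [-0.5, 0.0, -0.4]
gripper_width: -0.004
finger_force: 0.0
```

View pics/e.png

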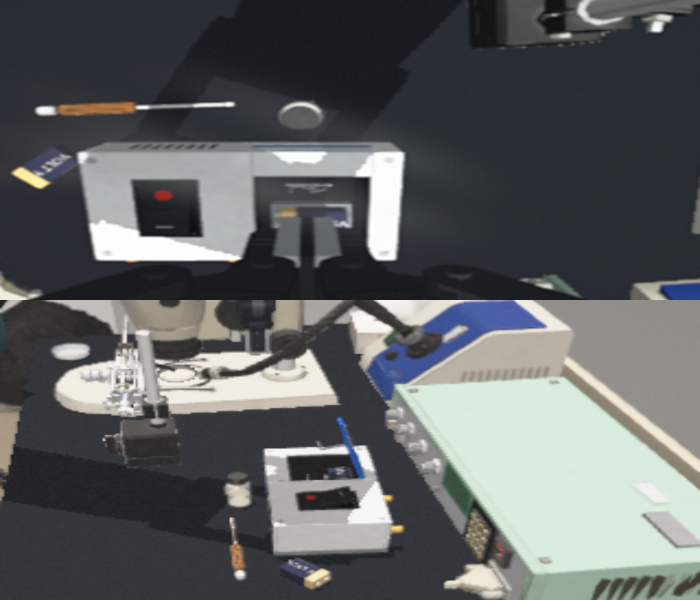

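The side view shows the blue hatch standing nearly upright at about (350,447). The rocker's red end is down, and the vial, screwdriver and battery are in place. I hand the job in.

```bash
python3 -c "
from workcell import robot
print(robot.finish_job())"
```

```text
the job is handed in; nothing more can be done
None
```

The job is handed in, with no verdict shown: the rocker is off, the hatch is popped wide open, and the final pictures show the battery, vial and screwdriver still in place.

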